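# Clamp the glued end rail of a chocolate tray

### The job

The pine chocolate tray in the gluing jig is waiting for its end rail: slide the loose end stop up against the tray and lock it there by turning its knob clockwise until tight. Then pump the clamp's trigger, moving the jaw only that way, until the jaw has pushed rail, tray and stop tight together and its rubber face is about half squashed, without crushing the rail. Finish still squeezing the trigger at that pressure, and leave everything else on the table alone.

Things in the scene. Friction and masses are not known exactly. Their poses are not given: they have to be found in the camera images.
- clamp: one-hand ratchet bar clamp, its body bolted to the jig board, pistol grip pointing straight up; never moves. Origin on the board's top (18 above the table) under the grip's axis; +y along the bar towards jaw, tray and stop, z up. Housing 34 wide, y=-22 to 70, up to z=64. The fixed grip is an upright bar 26 (x) by 22 (y), up to z=147. The trigger stands just ahead of it (+y)
- grip_mid (a point): on the axis of the clamp's fixed grip, 110 above the board: the height to pinch. Pump by pinching grip and trigger together from above, fingers closing along the clamp's y: at this height the pair spans y=-11 to 43 released, y=-11 to 27 fully squeezed. With the hand centred at y=8 and reopened to about 78 the trigger returns fully and the hand need not travel
- trigger_front (a point): front of the trigger's swell, where a finger pushes it: 110 above the board when half squeezed. The trigger is 20 wide, hinged 48 lower, its blade ends 16 above this point
- trigger_blade: the dark steel trigger blade; origin at its hinge
- trigger (a joint): trigger angle, rad: 0 released, 0.333 fully squeezed (16 mm at the finger). Its spring pushes back with 2.5 N released to 4 N squeezed and returns it when the fingers open; driving the free bar adds 2 N. 10 N on the trigger gives about 6 N at the jaw, each further newton 1.4 N. Where only the trigger-side finger bears, it may get nearly twice the set grip: watch the squash
- bar (a joint): advance of the toothed bar and its jaw towards the tray, m, 0 to 0.062. Teeth every 4 mm: a full squeeze drives it about 10 mm and after release it rests two teeth (8 mm) further on; a partial squeeze keeps one tooth or none. It cannot slip back more than a tooth
- jaw: steel jaw plate 46 wide, 38 high on the end of the bar, carrying the rubber face; origin at the middle of the back of the plate
- jaw_pad (a point): middle of the front of the jaw's rubber face, 40 wide, 32 high, 20 above the board; this is the surface that meets the end rail
- jaw_face (a joint): how far the rubber face is squashed into the jaw, m: 0 untouched, bottoms out at 0.010. It gives 2 N per mm, so half squashed is about 10 N
- tray: pine tray 130 wide (x) by 150 long (y) by 36 high, loose on the board, with walls 10 thick on three sides; its -y end, facing the clamp, is open. Origin under its centre. Its far end face (towards the stop) is at y=+75, the ends of its sides at y=-75
- end_rail: the loose pine end rail, 130 (x) by 12 (y) by 36 high, standing on the board 3 to 7 in front of the tray's open end. Origin under its centre; the joint is closed when this is at y=-81 in the tray's frame
- stop: end stop that slides on the track in the board: a wooden fence 110 wide, 12 thick, 34 high, on an aluminium foot 60 wide and 85 long; axes as the clamp's. Origin at the middle of the bottom edge of the fence's front face (the face towards the tray); the knob's axis is at y=55
- stop_front (a point): middle of the fence's front face, which is to bear on the tray's far end
- stop_slide (a joint): position of the end stop on its track, m, growing towards the clamp, 0 to 0.09. While the knob is loose it drags with about 2.5 N
- knob_grip (a point): middle of the stop's wing knob, a black bar 48 long (this point's own x), 13 thick (y), 20 high; its axis is vertical (z up). This point is 41 above the board; the bar's underside is about level with the top of the fence, whose back is 43 from the knob's axis. Pinch it across its thickness from above; the same grasp can slide the stop and turn the knob
- knob (a joint): turn of the knob, rad, growing clockwise seen from above: below 0.7 loose, from about 0.75 it bites and stiffens (up to about 0.2 N m), dead tight at 1.4. It stays where it is left
- mallet: small wooden slab mallet lying on the jig board on the robot's side of the tray, 135 long, head 40 x 24 x 24; origin on its underside. Leave it
- glue: white glue bottle standing on the board beyond the tray, 36 across, 105 high; origin at its foot. Leave it
- spare_rail: spare pine rail 130 x 36 x 12 lying flat on the board beyond the tray; origin under its centre. Not part of this job
- choc_box: finished pine tray 162 x 130 x 36 filled with a chocolate slab, on the table to the left; origin under its centre. Leave it
- tin_a: red tea tin 88 across, 154 high, on the right of the table; origin at its foot. Leave it
- tin_b: another red tea tin of the same size. Leave it
- bowl: white bowl 110 across, 50 high, on the left beyond the jig's end; origin at its foot. Leave it
- card_stand: small white price-card stand, 118 high, on the right; origin at its foot. Leave it

How it is judged:
On the way, in this order (a step that is already met when the one before it is completed fails the run):
1. the end stop stands against the tray (gap under 5 mm) and its knob is tight (value of joint knob above 1.1 rad and y of stop_front in the frame of tray below 0.08 m), for 0.2 s.
2. the trigger, squeezed by the fingers, has brought the jaw onto the end rail (contact force between jaw and end_rail above 1 N and contact force between the fingers and trigger_blade above 1 N), for 0.05 s.
At the end, for the whole second after the job is handed in: knob over 1.1 rad; stop within 2.5 mm of the tray; rail within 2 mm of the tray's open end, square (0.04 rad), sideways within 8 mm, upright; rubber face squashed 2.5 to 8.5 mm, 4 to 25 N on the rail; fingers still squeeze the trigger (over 2 N, 0.008 rad); all at rest (value of joint knob above 1.1 rad and y of stop_front in the frame of tray below 0.0775 m and y of end_rail in the frame of tray above -0.083 m and x of end_rail in the frame of tray between -0.008 and 0.008 m and angle between the x axis of end_rail and the x axis of tray, either way round below 0.04 rad and angle between end_rail's own z axis and vertical below 0.06 rad and angle between tray's own z axis and vertical below 0.04 rad and contact force between jaw and end_rail between 4 and 25 N and value of joint jaw_face between 0.0025 and 0.0085 m and value of joint trigger above 0.008 rad and contact force between the fingers and trigger_blade above 2 N and linear speed of each of tray, end_rail below 0.02 m/s); the arm keeps its last pose, push and grip.
It fails at once if the jaw crushes the rail (over 30 N) (contact force between jaw and end_rail above 30 N).
It fails at once if the jaw is pushed by hand instead of by the trigger (contact force between any of the fingers, the arm and jaw above 2 N).
It fails at once if something else on the table or board is disturbed (moved over 30 mm) (distance of any of mallet, glue, spare_rail, choc_box, tin_a, tin_b, bowl, card_stand from where it was at the start of the episode above 0.03 m).
It also fails if it takes over 70 s, if anything falls off the work surface, if the arm or the gripper's body presses on something with over 40 N, if the wrist force passes 120 N, or if a joint passes its speed limit or range.

### The arm

A 7-joint arm with a two-finger parallel gripper is mounted at the origin on the work surface. World frame = base frame: x ahead of the robot, y to its left, z up, the work surface at z = 0. Lengths are in m, angles in rad, forces in N, time in s.
With the tool pointing down it reaches from about 0.425 to 0.925 m from the base axis. Payload 6.8 kg.
Tool frame: the origin (TCP) lies where the fingers leave the gripper's body, on its centre line; the fingertips stand 73 mm ahead of it and the grasp point (between the pads) lies 54 mm ahead of it; z points along the fingers, y is the line along which they close (so a half turn about z gives the same grasp; the last joint's range is limited). The gripper opens to 85 mm and grips with 20 to 120 N. Pads are 22 mm wide; open, the fingers measure 114 mm over their backs; the gripper's body (76 mm by 85 mm) begins 54 mm behind the grasp point. The pads swing forward as they close: fully open they stand 13 mm farther back than shut.
Start: joints at [1.146, 0.477, 0.022, 1.555, -0.011, 1.109, -0.083], TCP at [0.21, -0.641, 0.304] pointing down, gripper open.
Joint ranges: [-2.96, 2.96], [-0.34, 2.1], [-1.41, 1.46], [0.24, 2.44], [-1.37, 4.51], [0.17, 1.92], [-2.96, 2.96]. Speed limits (rad/s): [2.39, 2.39, 3.14, 3.14, 3.14, 3.14, 3.14].

### API

Orientations are given as a rotation vector (axis times angle).
In Python, from bench import r, optics gives the robot as it stands (r), with the cameras (optics).
- The arm moves only by the shell command python3 drive.py 'ROWS' [OPENING] [FORCE]. ROWS is a JSON list of rows, 1 to 5 of them, each written [[dx, dy, dz], [rx, ry, rz]]: dx, dy, dz in normalised numbers (1 is 0.25 m), then a rotation vector rx, ry, rz in normalised numbers (1 is 2 pi rad); each row is the pose to reach, as a shift and turn from the pose commanded when the command began, along the tool's axes at that moment; what a row does not reach only later rows make up. A row lasts 1/10 s, in which the tool goes at most 0.05 m and 0.15 rad, less where a joint would pass 70% of its speed; a pose out of reach is approached as far as the arm can. OPENING is the finger opening in m, set as the command begins (- or left out keeps the last). The fingers move at their own pace and stop on an object; FORCE is the grip in N (left out, the last holds). Time passes only in rows, so rows that do not move let the fingers close. It prints the time, the measured TCP pose, the force, the opening and the grip force at its end. No shift or turn number may pass 1 either way. Input that does not fit is refused with a message, and nothing moves.
- r.get_obs(): the state, without advancing time (a new reading comes with each control period).
- optics.grab_frame(name): name is "scene" or "top" or "wrist"; returns (picture, depth): 420x560x3 uint8, blue, green, red; 420x560 float32, m along the optical axis (not along the pixel's ray), 0 where there is no reading.
- optics.camera_info(name): a dict with "camera_matrix" (3x3 intrinsics, pixels), "k1" (the pictures are not rectified: a ray, as slopes to the right and down, at radius r is drawn at 1 + k1 r^2 times it, then the intrinsics apply), "R" (3x3) and "t" (3): a world point X has camera coordinates R X + t. Camera axes: x right, y down, z forward; pixel columns grow to the right and rows downward; lengths in m; the calibration is good to about 2 mm. A picture is of the moment at which its call begins: read the wrist's pose just before it. camera_info takes no time and is no camera call; for the wrist camera it gives the pose at the moment of the call.
- r.hand_in(): hands the job in; it is judged then, once.
The state is a dict: "clock": time; "joints": joint angles; "qvel": joint speeds; "tau": joint torques, N m; "tcp_pos": TCP position; "orientation": TCP orientation; "contact_force": force on the tool from outside, world axes, zero at the start; "moment": the same for the moment, N m; "grip_width": finger opening in m; "gripper_force": force on a finger pad.
Only numpy, scipy, OpenCV 4.12 (cv2) and the standard library are available. Lean on these libraries where they do the work, as an engineer would, in place of code of your own. Each camera call takes 0.05 s, during which the arm holds its last target. There are 200 camera calls.

## Working session

There is one attempt and no reset: what is moved stays moved. The work goes in short steps, Python scripts to look and compute and a shell command to move; the robot and the scene stay as the last step left them, time stands still between calls to the robot, and variables do not carry over. Pictures are saved under pics/ and viewed, at most 10 in all, crops included, and the job is handed in when it is done.

```bash
ls; mkdir -p pics; cat > h.py <<'E'
import numpy as np, cv2
from bench import r, optics
def pts(name):
    ob=r.get_obs(); ci=optics.camera_info(name); im,d=optics.grab_frame(name); return im,d,ci
def ray(ci,u,v):
    K=np.array(ci["camera_matrix"]); u,v=np.broadcast_arrays(np.float64(u),np.float64(v))
    p=np.stack([(u-K[0,2])/K[0,0],(v-K[1,2])/K[1,1]],-1); q=p.copy()
    for _ in range(8): q=p/(1+ci["k1"]*(q**2).sum(-1,keepdims=True))
    R=np.array(ci["R"]); return np.concatenate([q,np.ones(q.shape[:-1]+(1,))],-1)@R, -R.T@np.array(ci["t"])
def plane(ci,u,v,z):
    d,c=ray(ci,u,v); return c+d*((z-c[2])/d[...,2:3])
def cloud(ci,d):
    v,u=np.indices(d.shape); D,c=ray(ci,u,v); return c+D*d[...,None]
def two(ci1,p1,ci2,p2):
    d1,c1=ray(ci1,*p1); d2,c2=ray(ci2,*p2)
    s=np.linalg.lstsq(np.stack([d1,-d2],1),c2-c1,rcond=None)[0]
    a,b=c1+d1*s[0],c2+d2*s[1]; return (a+b)/2,np.linalg.norm(a-b)
E
python3 - <<'E'
from h import *
for n in("scene","top"):
    im,d,ci=pts(n); cv2.imwrite(f"pics/{n}0.png",im); np.savez(f"{n}0.npz",im=im,d=d,**{k:np.array(v) for k,v in ci.items()})
    print(n,-np.array(ci["R"]).T@np.array(ci["t"]),d.min(),d.max())
print(r.get_obs())
E
```

```text
bench.py
drive.py
pics
scene [ 1.05913222 -1.00410777  0.87285367] 0.0 3.9982393
top [0.40990807 0.02115455 1.40333633] 0.0 2.2655172
{'clock': 0.1, 'joints': array([ 1.14593129,  0.47770983,  0.02234502,  1.55633068, -0.01150476,
        1.10926829, -0.08308245]), 'qvel': array([ 0.00070425, -0.00095373, -0.00076271, -0.00267846, -0.00032673,
       -0.00129731, -0.00011852]), 'tau': array([ 5.03326912e-03, -5.97759891e+01,  1.61405627e+00, -2.81952775e+01,
        1.28504678e-02,  5.05526288e-03,  1.83970667e-05]), 'tcp_pos': array([ 0.21013356, -0.64103981,  0.30303722]), 'orientation': array([-3.10073579e+00, -4.95303794e-01,  5.64956641e-04]), 'contact_force': array([ 0.36019206, -0.06762388,  0.06331001]), 'moment': array([ 0.00297052, -0.01080706, -0.00075134]), 'gripper_force': 0.0, 'grip_width': 0.08534204439393353}
```

View pics/top0.png

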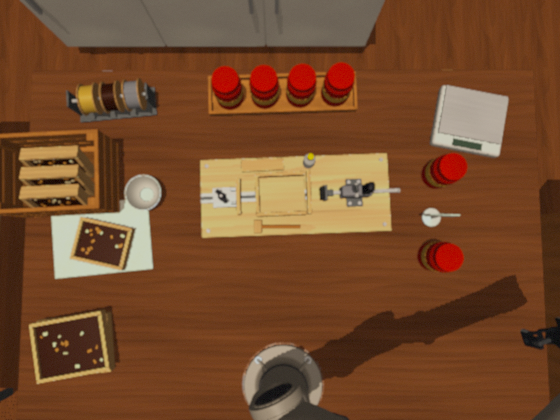

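View pics/scene0.png

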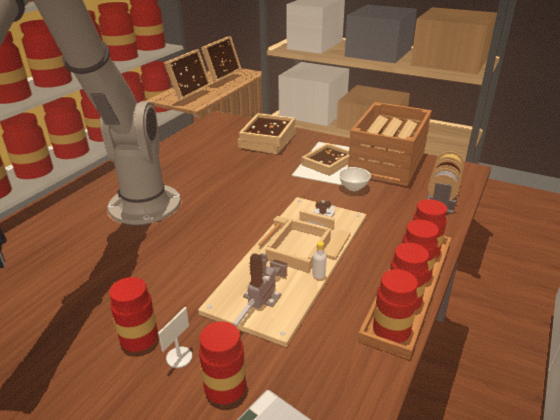

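The top view shows the board (200–392, 153–238) with the stop and its black knob at (222,197), the fence at about x=240, the tray at (282,195), the rail at (308,195), the jaw at (325,193) and the clamp grip at (368,188). The scene view shows the grip standing up at (258,270). Next I'll measure with depth and zoom in.

```bash
python3 - <<'E'
from h import *
z=np.load("top0.npz"); im=z["im"]; d=z["d"]; P=cloud(z,d)
cv2.imwrite("pics/topz.png",cv2.resize(im[145:245,195:395],None,fx=4,fy=4,interpolation=cv2.INTER_CUBIC))
print([P[v,u].round(3) for u,v in((205,160),(385,225),(205,230),(385,160),(300,260))])
# board axis: fit the board by colour/height
reg=np.zeros(d.shape,bool); reg[145:245,195:400]=1
m=reg&(P[...,2]>.010)&(P[...,2]<.028)
c=P[m][:,:2].astype(np.float32); print("board",cv2.minAreaRect(c))
hsv=cv2.cvtColor(im,cv2.COLOR_BGR2HSV)
dark=(hsv[...,2]<75)&reg
n,l,s,ce=cv2.connectedComponentsWithStats(dark.astype(np.uint8))
for i in range(1,n):
    if s[i,4]>15:
        q=P[l==i]; print(s[i],ce[i].round(1),np.median(q,0).round(3),q[:,2].min().round(3),q[:,2].max().round(3))
q=P[reg]; 
for lo,hi in((.035,.048),(.048,.062),(.062,.075),(.075,.1),(.1,.14),(.14,.2)):
    k=((P[...,2]>lo)&(P[...,2]<hi)&reg).astype(np.uint8); n,l,s,ce=cv2.connectedComponentsWithStats(k)
    for i in range(1,n):
        if s[i,4]>15:
            a=P[l==i]; R=cv2.minAreaRect(a[:,:2].astype(np.float32)); print(lo,s[i],a.mean(0).round(3),np.round(R[1],3),round(R[2],1),"c",np.round(R[0],3))
E
```

```text
[array([0.681, 0.239, 0.016]), array([ 0.478, -0.313,  0.021]), array([0.464, 0.236, 0.023]), array([ 0.68 , -0.319,  0.016]), array([ 0.372, -0.054,  0.005])]
board ((0.5589996576309204, -0.039921730756759644), (0.26594075560569763, 0.5810595750808716), 1.9308619499206543)
[362 183  12  13 114] [367.4 188.5] [ 0.575 -0.236  0.143] 0.077 0.169
[353 185   4   7  19] [354.4 188.2] [ 0.577 -0.204  0.131] 0.077 1.403
[320 187   5  13  52] [322.4 192.7] [ 0.575 -0.12   0.052] 0.032 0.06
[220 194   7   8  27] [223.5 198.1] [0.557 0.175 0.066] 0.048 0.073
0.035 [378 189  22   4  59] [ 0.58  -0.321  0.044] [0.01  0.064] 0.1 c [ 0.581 -0.321]
0.035 [328 191  13   7  39] [ 0.573 -0.159  0.044] [0.037 0.017] 86.4 c [ 0.572 -0.156]
0.035 [254 220  18  14 117] [0.473 0.072 0.041] [0.039 0.051] 0.2 c [0.473 0.06 ]
0.035 [273 225   8   4  18] [0.473 0.018 0.038] [0.021 0.009] 89.8 c [0.473 0.018]
0.048 [307 171   5  43 172] [ 0.576 -0.079  0.054] [0.127 0.012] 0.5 c [ 0.576 -0.08 ]
0.048 [255 172  52  45 470] [0.571 0.025 0.054] [0.13  0.149] 2.6 c [0.571 0.007]
0.048 [235 178   6  37 145] [0.564 0.134 0.053] [0.109 0.015] 1.1 c [0.565 0.135]
0.048 [320 185  14  16 128] [ 0.574 -0.128  0.054] [0.045 0.04 ] 7.5 c [ 0.575 -0.133]
0.062 [216 190  12  14  65] [0.562 0.182 0.067] [0.047 0.012] 38.8 c [0.563 0.183]
0.075 [304 154  12  12  78] [ 0.665 -0.078  0.088] [0.033 0.032] 89.8 c [ 0.668 -0.08 ]
0.075 [342 184  31  14 240] [ 0.575 -0.208  0.082] [0.039 0.087] 6.7 c [ 0.577 -0.217]
0.1 [308 154   6   8  38] [ 0.668 -0.08   0.12 ] [0.016 0.015] 5.2 c [ 0.669 -0.08 ]
0.1 [364 183   9  11  33] [ 0.573 -0.237  0.122] [0.031 0.015] 33.1 c [ 0.575 -0.238]
0.1 [354 185   5   8  18] [ 0.574 -0.205  0.13 ] [0.02 0.01] 27.6 c [ 0.575 -0.204]
0.14 [366 182  10  11  86] [ 0.577 -0.241  0.159] [0.026 0.023] 1.5 c [ 0.578 -0.244]
```

View pics/topz.png

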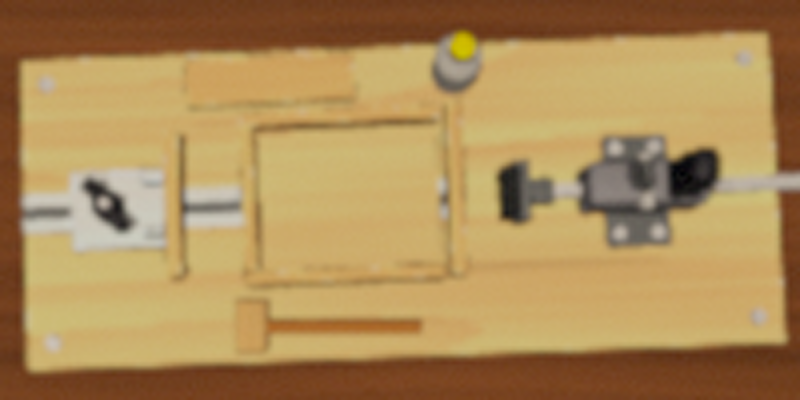

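The top zoom shows the stop's knob bar slanting from (88,185) to (125,228), the fence at x≈175 and tray, rail, jaw and clamp in line. The depth sizes agree with the text: 47x12 knob, 109 fence, 130x149 tray and 127x12 rail. Board yaw is about +1.9°. Now I'll move over the stop for a wrist look.

The rows are not in the units I measure in: shifts go in shares of 0.25 m and turns go in shares of 2 pi rad. I convert before sending: 0.1435 m / 0.25 = 0.574, -0.053 m / 0.25 = -0.212.

```bash

python3 drive.py '[[[0.2, -0.08, -0.04], [0, 0, 0]], [[0.38, -0.14, -0.08], [0, 0, 0]], [[0.574, -0.212, -0.08], [0, 0, 0]], [[0.574, -0.212, -0.08], [0, 0, 0]]]' .085
python3 drive.py '[[[0.2, -0.08, 0], [0, 0, 0]], [[0.38, -0.14, 0], [0, 0, 0]], [[0.574, -0.212, 0], [0, 0, 0]], [[0.574, -0.212, 0], [0, 0, 0]]]'
python3 drive.py '[[[0.096, -0.176, 0], [0, 0, 0]], [[0.192, -0.352, 0], [0, 0, 0]], [[0.292, -0.536, 0], [0, 0, 0]], [[0.292, -0.536, 0], [0, 0, 0]]]'
python3 drive.py '[[[0.096, -0.176, 0], [0, 0, 0]], [[0.192, -0.352, 0], [0, 0, 0]], [[0.292, -0.536, 0], [0, 0, 0]], [[0.292, -0.536, 0], [0, 0, 0]]]'
python3 drive.py '[[[0.096, -0.176, 0], [0, 0, 0]], [[0.192, -0.352, 0], [0, 0, 0]], [[0.292, -0.536, 0], [0, 0, 0]], [[0.292, -0.536, 0], [0, 0, 0]]]'
python3 drive.py '[[[0.096, -0.176, 0], [0, 0, 0]], [[0.192, -0.352, 0], [0, 0, 0]], [[0.292, -0.536, 0], [0, 0, 0]], [[0.292, -0.536, 0], [0, 0, 0]], [[0.292, -0.536, 0], [0, 0, 0]]]'
python3 - <<'E'
from h import *
im,d,ci=pts("wrist"); cv2.imwrite("pics/w1.png",im); np.savez("w1.npz",im=im,d=d,**{k:np.array(v) for k,v in ci.items()})
P=cloud(ci,d); print(r.get_obs()["joints"].round(3)); print(-np.array(ci["R"]).T@np.array(ci["t"]))
E
```

```text
clock: 0.5
tcp_pos: [0.3377, -0.5407, 0.324]
orientation: [-3.097, -0.513, -0.007]
contact_force: [-0.5, 0.2, 0.5]
grip_width: 0.0852
gripper_force: 0.0
clock: 0.9
tcp_pos: [0.4569, -0.4443, 0.3234]
orientation: [-3.096, -0.514, -0.006]
contact_force: [-0.2, 1.6, 0.4]
grip_width: 0.085
gripper_force: 0.0
clock: 1.3
tcp_pos: [0.4796, -0.2937, 0.3237]
orientation: [-3.096, -0.511, -0.001]
contact_force: [0.4, 0.3, 0.4]
grip_width: 0.0852
gripper_force: 0.0
clock: 1.7
tcp_pos: [0.5065, -0.1441, 0.324]
orientation: [-3.097, -0.511, -0.002]
contact_force: [0.4, -0.1, -0.6]
grip_width: 0.0853
gripper_force: 0.0
clock: 2.1
tcp_pos: [0.5335, 0.0058, 0.324]
orientation: [-3.096, -0.511, -0.002]
contact_force: [-0.3, 0.6, 0.2]
grip_width: 0.0852
gripper_force: 0.0
clock: 2.6
tcp_pos: [0.5606, 0.1494, 0.3233]
orientation: [3.102, 0.499, -0.002]
contact_force: [-0.3, -0.7, -0.7]
grip_width: 0.0847
gripper_force: 0.0
[-0.067  0.33  -0.374  1.746  0.134  1.092 -1.739]
[0.63560715 0.1739442  0.39268786]
```

View pics/w1.png

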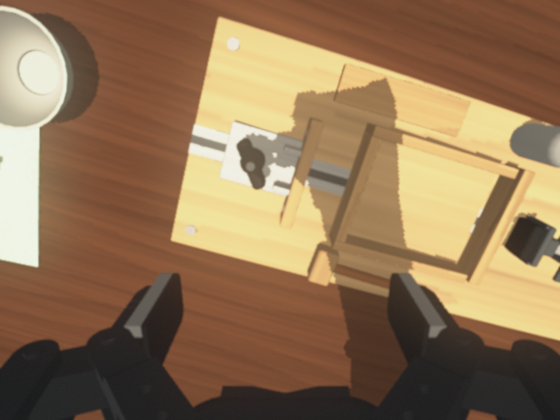

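The wrist view shows the knob bar at about (251,163), running from (243,142) to (260,187), with the fence edge at (303,172) and the tray's end wall at (355,185). I'll compute positions from it.

```bash
cat >> h.py <<'E'
def band(P,lo,hi,box,minpx=30,show=1):
    k=np.zeros(P.shape[:2],np.uint8); u0,v0,u1,v1=box; k[v0:v1,u0:u1]=1
    k&=((P[...,2]>lo)&(P[...,2]<hi)).astype(np.uint8); n,l,s,ce=cv2.connectedComponentsWithStats(k)
    out=[]
    for i in range(1,n):
        if s[i,4]>minpx:
            a=P[l==i]; R=cv2.minAreaRect(a[:,:2].astype(np.float32)); out.append((l==i,R))
            if show: print(s[i],"ctr",np.round(R[0],4),"size",np.round(R[1],4),"ang",round(R[2],1),"z",np.percentile(a[:,2],[10,50,90]).round(4))
    return out
E
python3 - <<'E'
from h import *
def ld(f): z=np.load(f); return {k:z[k] for k in z.files}
w,t,s=ld("w1.npz"),ld("top0.npz"),ld("scene0.npz"); P=cloud(w,w["d"])
print("knob"); band(P,.061,.08,(210,110,310,210))
print("fence/tray/rail"); band(P,.046,.058,(200,90,560,300))
def dark(c,box):
    u0,v0,u1,v1=box; g=cv2.cvtColor(c["im"],cv2.COLOR_BGR2HSV)[...,2]; k=np.zeros(g.shape,np.uint8); k[v0:v1,u0:u1]=g[v0:v1,u0:u1]<70
    n,l,st,ce=cv2.connectedComponentsWithStats(k); i=1+st[1:,4].argmax(); print(st[i]); 
    q=cv2.minAreaRect(np.argwhere(l==i)[:,::-1].astype(np.float32)); return q
a=dark(w,(225,125,285,200)); b=dark(t,(212,186,234,210)); e=dark(s,(310,195,336,218))
print(a,b,e); print(two(w,a[0],t,b[0]),two(w,a[0],s,e[0]))
bx=cv2.boxPoints(a); B=plane(w,bx[:,0],bx[:,1],.069); print("ctr",B.mean(0),B.round(3))
E
```

```text
knob
[237 139  28  51 707] ctr [0.5625 0.1835] size [0.0475 0.0131] ang 38.4 z [0.0647 0.067  0.069 ]
fence/tray/rail
[ 272  119   52  110 1572] ctr [0.5641 0.1429] size [0.1101 0.0289] ang 2.1 z [0.0479 0.0515 0.0526]
[524 125  28  38 304] ctr [ 0.6681 -0.0691] size [0.0356 0.0173] ang 6.6 z [0.0475 0.0523 0.0566]
[ 331  126  205  159 6284] ctr [ 0.5717 -0.002 ] size [0.1321 0.169 ] ang 2.4 z [0.0502 0.0535 0.0545]
[251 144  13  30 123] ctr [0.5697 0.1775] size [0.029  0.0057] ang 38.2 z [0.0511 0.0533 0.0553]
[239 159   7  14  36] ctr [0.5564 0.1914] size [0.0135 0.0033] ang 38.4 z [0.0523 0.0533 0.0543]
[ 515  223   45   44 1212] ctr [ 0.574  -0.1335] size [0.0463 0.0443] ang 2.8 z [0.0484 0.0536 0.0571]Traceback (most recent call last):
  File "<stdin>", line 10, in <module>
  File "<stdin>", line 8, in dark
ValueError: attempt to get argmax of an empty sequence
```

Scaled: 0.13 m / 0.25 = 0.52, 0.0125 m / 0.25 = 0.05, -0.351 rad / 6.2832 = -0.0559.

```bash
python3 drive.py '[[[0.05, -0.128, 0], [0, 0, -0.0191]], [[0.05, -0.128, 0.2], [0, 0, -0.0382]], [[0.05, -0.128, 0.4], [0, 0, -0.0559]], [[0.05, -0.128, 0.52], [0, 0, -0.0559]], [[0.05, -0.128, 0.52], [0, 0, -0.0559]]]' .042 20
python3 - <<'E'
from h import *
z=np.load("w1.npz"); P=cloud(z,z["d"]); yw=np.deg2rad(2.1); a=np.array([-np.sin(yw),np.cos(yw)])
y=P[...,:2]@a; K=np.array([.5625,.1835])@a; k=(P[...,2]>.049)&(P[...,2]<.056)
for box in((272,119,325,230),(331,126,536,290)):
    q=np.zeros_like(k); q[box[1]:box[3],box[0]:box[2]]=1; v=y[q&k]; v=v[v<K]; h,e=np.histogram(v,np.arange(v.min(),v.max()+.002,.002)); print("knob y",K,[(e[i].round(3),h[i]) for i in range(len(h)) if h[i]>40])
o=r.get_obs(); p=o["tcp_pos"]; R=cv2.Rodrigues(o["orientation"])[0]; print(p,R.round(3)); print("tool delta to knob",R.T@(np.array([.5625,.1835,.116])-p))
E
```

```text
clock: 3.15
tcp_pos: [0.5604, 0.1788, 0.1893]
orientation: [2.968, 1.024, -0.015]
contact_force: [0.3, 0.4, 0.6]
grip_width: 0.0417
gripper_force: 0.0
knob y 0.1627646741109455 [(np.float64(0.108), np.int64(206)), (np.float64(0.11), np.int64(229)), (np.float64(0.112), np.int64(232)), (np.float64(0.114), np.int64(227)), (np.float64(0.116), np.int64(232)), (np.float64(0.118), np.int64(235))]
knob y 0.1627646741109455 [(np.float64(-0.149), np.int64(61)), (np.float64(-0.141), np.int64(46)), (np.float64(-0.139), np.int64(47)), (np.float64(-0.137), np.int64(88)), (np.float64(-0.135), np.int64(118)), (np.float64(-0.107), np.int64(142)), (np.float64(-0.105), np.int64(220)), (np.float64(-0.103), np.int64(209)), (np.float64(-0.101), np.int64(240)), (np.float64(-0.099), np.int64(222)), (np.float64(-0.097), np.int64(382)), (np.float64(-0.095), np.int64(250)), (np.float64(-0.089), np.int64(83)), (np.float64(-0.087), np.int64(64)), (np.float64(-0.081), np.int64(45)), (np.float64(-0.069), np.int64(42)), (np.float64(-0.057), np.int64(42)), (np.float64(-0.049), np.int64(43)), (np.float64(-0.045), np.
[... 578 characters left out ...]
43)), (np.float64(0.017), np.int64(45)), (np.float64(0.019), np.int64(43)), (np.float64(0.025), np.int64(43)), (np.float64(0.027), np.int64(41)), (np.float64(0.031), np.int64(44)), (np.float64(0.033), np.int64(42)), (np.float64(0.035), np.int64(43)), (np.float64(0.039), np.int64(44)), (np.float64(0.047), np.int64(42)), (np.float64(0.049), np.int64(63)), (np.float64(0.051), np.int64(247)), (np.float64(0.053), np.int64(263)), (np.float64(0.055), np.int64(256)), (np.float64(0.057), np.int64(264)), (np.float64(0.059), np.int64(349))]
[0.56037706 0.17880583 0.18934145] [[ 0.787  0.616 -0.008]
 [ 0.616 -0.787 -0.005]
 [-0.009 -0.001 -1.   ]]
tool delta to knob [ 0.00526104 -0.00227906  0.07329828]
```

Scaled: 0.04 m / 0.25 = 0.16, 0.03 m / 0.25 = 0.12.

```bash
python3 drive.py '[[[0.012, -0.004, 0.12], [0, 0, 0]], [[0.012, -0.004, 0.16], [0, 0, 0]], [[0.012, -0.004, 0.16], [0, 0, 0]], [[0.012, -0.004, 0.16], [0, 0, 0]]]'
python3 - <<'E'
from h import *
o=r.get_obs(); p=o["tcp_pos"]; R=cv2.Rodrigues(o["orientation"])[0]; print("tool delta to knob",R.T@(np.array([.5625,.1835,.116])-p), np.degrees(np.arctan2(R[1,1],R[0,1])))
E
```

```text
clock: 3.55
tcp_pos: [0.565, 0.1855, 0.1555]
orientation: [2.968, 1.028, 0.003]
contact_force: [0.3, -0.9, 0.1]
grip_width: 0.0422
gripper_force: 0.0
tool delta to knob [-3.24071352e-03 -3.56996342e-06  3.94600553e-02] -51.795452218948824
```

Scaled: 0.04 m / 0.25 = 0.16, -0.003 m / 0.25 = -0.012.

```bash
python3 drive.py '[[[-0.012, 0, 0.12], [0, 0, 0]], [[-0.012, 0, 0.16], [0, 0, 0]], [[-0.012, 0, 0.16], [0, 0, 0]]]' - && python3 drive.py '[[[0, 0, 0], [0, 0, 0]], [[0, 0, 0], [0, 0, 0]], [[0, 0, 0], [0, 0, 0]], [[0, 0, 0], [0, 0, 0]], [[0, 0, 0], [0, 0, 0]]]' 0 60
python3 - <<'E'
from h import *
o=r.get_obs(); p=o["tcp_pos"]; R=cv2.Rodrigues(o["orientation"])[0]; print(p,np.degrees(np.arctan2(R[1,1],R[0,1])))
t=47*.001; print("slide 45mm:",R.T@(np.array([np.sin(.0367),-np.cos(.0367),0])*.045))
E
```

```text
clock: 3.85
tcp_pos: [0.5613, 0.1836, 0.1136]
orientation: [2.968, 1.029, -0.003]
contact_force: [0.4, -0.3, 0.7]
grip_width: 0.0419
gripper_force: 0.0
clock: 4.35
tcp_pos: [0.5628, 0.1845, 0.1154]
orientation: [2.968, 1.03, 0.004]
contact_force: [-0.5, -1.6, 6.2]
grip_width: 0.019
gripper_force: 58.6
[0.56279979 0.18446602 0.11542361] -51.737524260700205
slide 45mm: [-2.65517343e-02  3.63318688e-02 -2.67469134e-05]
```

Scaled: -0.009 m / 0.25 = -0.036.

```bash
python3 drive.py '[[[0, 0, 0], [0, 0, 0]], [[0, 0, -0.036], [0, 0, 0]], [[0, 0, -0.036], [0, 0, 0]]]' .035 && python3 drive.py '[[[0, 0, 0], [0, 0, 0]], [[0, 0, 0], [0, 0, 0]], [[0, 0, 0], [0, 0, 0]], [[0, 0, 0], [0, 0, 0]]]' 0 60
python3 - <<'E'
from h import *
im,d,ci=pts("wrist"); cv2.imwrite("pics/w2.png",im)
E
```

```text
clock: 4.65
tcp_pos: [0.5623, 0.1844, 0.1242]
orientation: [-2.968, -1.029, -0.003]
contact_force: [-0.0, 0.5, 0.3]
grip_width: 0.0348
gripper_force: 0.0
clock: 5.05
tcp_pos: [0.5627, 0.1849, 0.1249]
orientation: [-2.968, -1.03, -0.004]
contact_force: [-3.1, -0.8, 15.1]
grip_width: 0.0113
gripper_force: 82.6
```

View pics/w2.png

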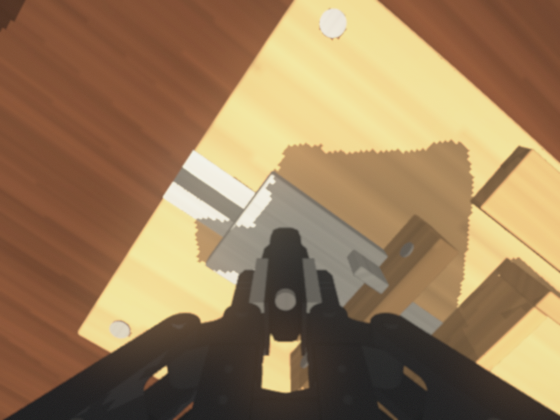

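The wrist view shows the knob bar (285,270) held squarely between the pads, clear of the fence at (410,260). Now I'll slide the stop.

Scaled: 0.0347 m / 0.25 = 0.1388, 0.0308 m / 0.25 = 0.1232.

```bash
python3 drive.py '[[[-0.03, 0.0412, 0], [0, 0, 0]], [[-0.06, 0.0824, 0], [0, 0, 0]], [[-0.09, 0.1232, 0], [0, 0, 0]], [[-0.1016, 0.1388, 0], [0, 0, 0]], [[-0.1016, 0.1388, 0], [0, 0, 0]]]'
python3 - <<'E'
from h import *
im,d,ci=pts("wrist"); P=cloud(ci,d); yw=np.deg2rad(2.1); a=np.array([-np.sin(yw),np.cos(yw)]); x=np.array([a[1],-a[0]])
o=r.get_obs(); print(o["contact_force"],o["tcp_pos"]); y=P[...,:2]@a; X=P[...,:2]@x; k=(P[...,2]>.046)&(P[...,2]<.058)
h,e=np.histogram(y[k&(X>.50)&(X<.64)],np.arange(.02,.16,.002)); print([(e[i].round(3),h[i]) for i in range(len(h)) if h[i]>100])
cv2.imwrite("pics/w3.png",im)
E
```

```text
clock: 5.6
tcp_pos: [0.5643, 0.1414, 0.1249]
orientation: [2.968, 1.029, 0.004]
contact_force: [-2.9, -1.9, 16.6]
grip_width: 0.011
gripper_force: 82.8
[-3.04913554 -1.81516534 16.05313171] [0.5643359  0.14139608 0.12494107]
[(np.float64(0.05), np.int64(172)), (np.float64(0.052), np.int64(414)), (np.float64(0.054), np.int64(423)), (np.float64(0.056), np.int64(425)), (np.float64(0.058), np.int64(438)), (np.float64(0.06), np.int64(1383)), (np.float64(0.066), np.int64(340)), (np.float64(0.068), np.int64(341)), (np.float64(0.07), np.int64(351)), (np.float64(0.072), np.int64(388)), (np.float64(0.074), np.int64(434)), (np.float64(0.076), np.int64(1183))]
```

View pics/w3.png

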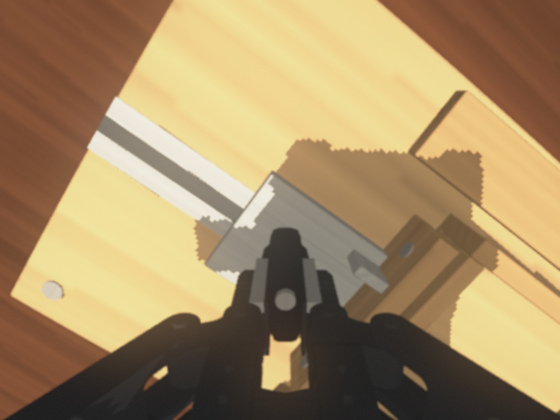

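The picture shows the fence (410,250) almost against the tray's end wall (450,250), with a gap of about 3–4 mm. I'll close it slowly.

Scaled: 0.0024 m / 0.25 = 0.0096, -0.0018 m / 0.25 = -0.0072.

```bash
python3 drive.py '[[[-0.0036, 0.0048, 0], [0, 0, 0]], [[-0.0072, 0.0096, 0], [0, 0, 0]], [[-0.0072, 0.0096, 0], [0, 0, 0]]]'; python3 drive.py '[[[-0.0024, 0.0032, 0], [0, 0, 0]], [[-0.0024, 0.0032, 0], [0, 0, 0]]]';
python3 - <<'E'
from h import *
im,d,ci=pts("wrist"); P=cloud(ci,d); yw=np.deg2rad(2.1); a=np.array([-np.sin(yw),np.cos(yw)]); x=np.array([a[1],-a[0]])
y=P[...,:2]@a; X=P[...,:2]@x; k=(P[...,2]>.046)&(P[...,2]<.058)
h,e=np.histogram(y[k&(X>.50)&(X<.64)],np.arange(.045,.08,.001)); print([(e[i].round(3),h[i]) for i in range(len(h))])
E
```

```text
clock: 5.95
tcp_pos: [0.5643, 0.1399, 0.125]
orientation: [-2.967, -1.031, -0.006]
contact_force: [-3.1, 2.6, 14.5]
grip_width: 0.0117
gripper_force: 82.5
clock: 6.15
tcp_pos: [0.5643, 0.1391, 0.1249]
orientation: [-2.966, -1.031, -0.006]
contact_force: [-3.7, 2.2, 15.0]
grip_width: 0.0113
gripper_force: 82.4
[(np.float64(0.045), np.int64(44)), (np.float64(0.046), np.int64(47)), (np.float64(0.047), np.int64(44)), (np.float64(0.048), np.int64(44)), (np.float64(0.049), np.int64(43)), (np.float64(0.05), np.int64(56)), (np.float64(0.051), np.int64(96)), (np.float64(0.052), np.int64(199)), (np.float64(0.053), np.int64(220)), (np.float64(0.054), np.int64(204)), (np.float64(0.055), np.int64(205)), (np.float64(0.056), np.int64(221)), (np.float64(0.057), np.int64(221)), (np.float64(0.058), np.int64(206)), (np.float64(0.059), np.int64(246)), (np.float64(0.06), np.int64(487)), (np.float64(0.061), np.int64(614)), (np.float64(0.062), np.int64(37)), (np.float64(0.063), np.int64(82)), (np.float64(0.064), np.int64(153)), (np.float64(0.065), np.int64(187)), (np.float64(0.066), np.int64(180)), (np.float64(0.067), np.int64(170)), (np.float64(0.068), np.int64(175)), (np.float64(0.069), np.int64(180)), (np.float64(0.07), np.int64(179)), (np.float64(0.071), np.int64(199)), (np.float64(0.072), np.int64(203)), (np.float64(0.073), np.int64(250)), (np.float64(0.074), np.int64(720)), (np.float64(0.075), np.int64(420)), (np.float64(0.076), np.int64(22)), (np.float64(0.077), np.int64(23)), (np.float64(0.078), np.int64(24))]
```

Scaled: 0.0008 m / 0.25 = 0.0032, -0.0006 m / 0.25 = -0.0024.

```bash
python3 drive.py '[[[-0.0024, 0.0032, 0], [0, 0, 0]], [[-0.0024, 0.0032, 0], [0, 0, 0]]]'; python3 drive.py '[[[0, 0, 0], [0, 0, 0.0191]], [[0, 0, 0], [0, 0, 0.0382]], [[0, 0, 0], [0, 0, 0.0573]], [[0, 0, 0], [0, 0, 0.0764]], [[0, 0, 0], [0, 0, 0.0955]]]'
python3 -c "
from h import *
o=r.get_obs(); print(o['moment'],o['joints'])"
python3 drive.py '[[[0, 0, 0], [0, 0, 0.0159]], [[0, 0, 0], [0, 0, 0.0318]], [[0, 0, 0], [0, 0, 0.0477]], [[0, 0, 0], [0, 0, 0.0477]]]'
python3 -c "
from h import *
o=r.get_obs(); print(o['moment'],o['joints'])"
```

```text
clock: 6.4
tcp_pos: [0.5644, 0.1381, 0.1249]
orientation: [-2.966, -1.031, -0.006]
contact_force: [-3.2, 1.8, 14.7]
grip_width: 0.0113
gripper_force: 82.4
clock: 6.9
tcp_pos: [0.5645, 0.1378, 0.1249]
orientation: [-3.138, -0.101, -0.005]
contact_force: [-2.7, 0.7, 14.3]
grip_width: 0.0112
gripper_force: 82.4
[0.35335599 0.57237106 0.13303908] [-0.16793932  0.55997331 -0.23202581  1.90793044  0.19142242  0.6911503
 -2.01995329]
clock: 7.3
tcp_pos: [0.5645, 0.1379, 0.125]
orientation: [-3.118, 0.366, -0.005]
contact_force: [-2.8, 2.3, 15.3]
grip_width: 0.0113
gripper_force: 82.6
[ 0.32994127  0.57730306 -0.08310929] [-0.22668746  0.55392437 -0.15565418  1.91208317  0.12874415  0.68143754
 -2.26405814]
```

Scaled: 0.2 rad / 6.2832 = 0.0318.

```bash
for i in 1; do python3 drive.py '[[[0, 0, 0], [0, 0, 0.0159]], [[0, 0, 0], [0, 0, 0.0318]], [[0, 0, 0], [0, 0, 0.0318]], [[0, 0, 0], [0, 0, 0.0318]]]'
python3 -c "
from h import *
o=r.get_obs(); print(o['moment'],o['joints'])"; done
python3 drive.py '[[[0, 0, 0], [0, 0, 0.0127]], [[0, 0, 0], [0, 0, 0.0255]], [[0, 0, 0], [0, 0, 0.0255]], [[0, 0, 0], [0, 0, 0.0255]]]'
python3 -c "
from h import *
o=r.get_obs(); print(o['moment'],o['joints'][6])"
```

```text
clock: 7.7
tcp_pos: [0.5645, 0.1378, 0.125]
orientation: [-3.066, 0.672, -0.004]
contact_force: [-2.6, 2.6, 16.3]
grip_width: 0.0114
gripper_force: 82.7
[ 0.21692284  0.62866327 -0.09377532] [-0.2652668   0.55122059 -0.10525999  1.91491381  0.08671215  0.67624083
 -2.42484174]
clock: 8.1
tcp_pos: [0.5645, 0.1377, 0.125]
orientation: [-3.003, 0.915, -0.003]
contact_force: [-3.7, 2.0, 16.1]
grip_width: 0.011
gripper_force: 82.8
[ 0.25375785  0.66942032 -0.01745426] -2.5546560125594064
```

Scaled: 0.16 rad / 6.2832 = 0.0255.

```bash
python3 drive.py '[[[0, 0, 0], [0, 0, 0.0127]], [[0, 0, 0], [0, 0, 0.0255]], [[0, 0, 0], [0, 0, 0.0255]]]'
python3 -c "
from h import *
o=r.get_obs(); print(o['moment'],o['joints'][6])
im,d,ci=pts('wrist'); cv2.imwrite('pics/w4.png',im)"
```

```text
clock: 8.4
tcp_pos: [0.5645, 0.1377, 0.125]
orientation: [-2.921, 1.15, -0.004]
contact_force: [-3.9, 0.7, 16.4]
grip_width: 0.0113
gripper_force: 83.2
[0.10603588 0.59239993 0.92777204] -2.6841353364456153
```

View pics/w4.png

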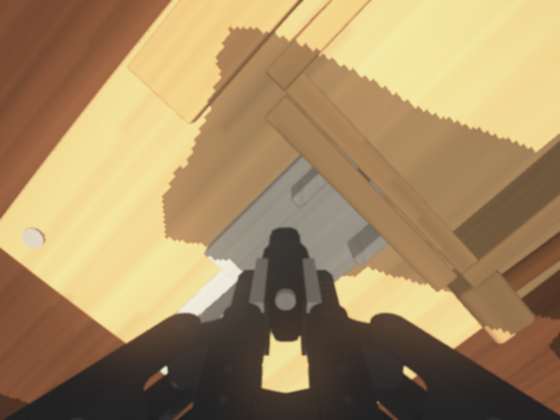

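The moment jumped to 0.93 N·m, so the knob is dead tight. The picture shows the bar still square in the pads (285,270) and the fence on the tray (370,190). I'll release, rise and turn back.

Scaled: -0.14 m / 0.25 = -0.56, -0.09 m / 0.25 = -0.36.

```bash
python3 drive.py '[[[0, 0, 0], [0, 0, 0]], [[0, 0, 0], [0, 0, 0]], [[0, 0, -0.16], [0, 0, 0]], [[0, 0, -0.36], [0, 0, 0]], [[0, 0, -0.56], [0, 0, 0]]]' .035 20; python3 drive.py '[[[0, 0, -0.16], [0, 0, -0.0207]], [[0, 0, -0.24], [0, 0, -0.0414]], [[0, 0, -0.24], [0, 0, -0.0621]], [[0, 0, -0.24], [0, 0, -0.0828]], [[0, 0, -0.24], [0, 0, -0.1035]]]' .085;  python3 drive.py '[[[0, 0, 0], [0, 0, -0.0159]], [[0, 0, 0], [0, 0, -0.0239]], [[0, 0, 0], [0, 0, -0.0239]]]'
python3 - <<'E'
from h import *
im,d,ci=pts("wrist"); P=cloud(ci,d); band(P,.061,.08,(0,0,559,300))
o=r.get_obs(); p=o["tcp_pos"]; R=cv2.Rodrigues(o["orientation"])[0]; print(p,np.degrees(np.arctan2(R[1,1],R[0,1])), o["joints"])
print(R.T@(np.array([.53,-.22,p[2]])-p))
E
```

```text
clock: 8.95
tcp_pos: [0.5626, 0.1357, 0.2634]
orientation: [2.92, -1.153, -0.003]
contact_force: [1.3, -1.3, 1.0]
grip_width: 0.0352
gripper_force: 0.0
clock: 9.45
tcp_pos: [0.563, 0.1358, 0.3225]
orientation: [3.137, -0.152, -0.002]
contact_force: [0.0, -0.0, -0.5]
grip_width: 0.085
gripper_force: 0.0
clock: 9.75
tcp_pos: [0.5631, 0.1358, 0.3222]
orientation: [3.14, 0.075, -0.002]
contact_force: [0.4, 0.5, -0.8]
grip_width: 0.0849
gripper_force: 0.0
[514  49  36  45 590] ctr [ 0.6688 -0.0694] size [0.0356 0.0169] ang 3.4 z [0.0632 0.0713 0.0787]
[262 155  42  43 698] ctr [0.5646 0.138 ] size [0.0126 0.048 ] ang 49.1 z [0.0649 0.0672 0.0688]
[0.56315622 0.13581855 0.32229695] -87.34850264105098 [-0.21895751  0.31042818 -0.15607589  1.76026849  0.05385858  1.07632166
 -1.91784428]
[-4.95810130e-02  3.53903753e-01  1.71581733e-04]
```

Wrist depth now shows the bar at -40.9°, a turn of 1.38 rad, so the knob is tight. I'll go to the clamp.

Scaled: 0.177 m / 0.25 = 0.708, 0.135 m / 0.25 = 0.54.

```bash
python3 drive.py '[[[-0.024, 0.18, 0], [0, 0, 0]], [[-0.048, 0.36, 0], [0, 0, 0]], [[-0.072, 0.54, 0], [0, 0, 0]], [[-0.1, 0.708, 0], [0, 0, 0]], [[-0.1, 0.708, 0], [0, 0, 0]]]' .078; python3 drive.py '[[[-0.024, 0.18, 0], [0, 0, 0]], [[-0.048, 0.36, 0], [0, 0, 0]], [[-0.072, 0.54, 0], [0, 0, 0]], [[-0.1, 0.708, 0], [0, 0, 0]], [[-0.1, 0.708, 0], [0, 0, 0]]]'
python3 - <<'E'
from h import *
im,d,ci=pts("wrist"); P=cloud(ci,d); cv2.imwrite("pics/w5.png",im); np.savez("w5.npz",im=im,d=d,**{k:np.array(v) for k,v in ci.items()})
for lo,hi in((.046,.062),(.074,.09),(.1,.14),(.14,.175)): print(lo); band(P,lo,hi,(0,0,559,350))
o=r.get_obs(); print(o["tcp_pos"],o["joints"])
E
```

```text
clock: 10.3
tcp_pos: [0.5457, -0.0495, 0.3226]
orientation: [3.138, 0.056, -0.002]
contact_force: [0.6, 0.0, -0.8]
grip_width: 0.0784
gripper_force: 0.0
clock: 10.8
tcp_pos: [0.5284, -0.2269, 0.3227]
orientation: [3.138, 0.057, -0.002]
contact_force: [0.2, 0.2, 0.2]
grip_width: 0.0778
gripper_force: 0.0
0.046
[114   0  27  33 268] ctr [ 0.661  -0.0893] size [0.0118 0.0335] ang 48.5 z [0.0474 0.0543 0.0607]
[509  21  50 100 974] ctr [ 0.6322 -0.4479] size [0.0856 0.0339] ang 5.4 z [0.0478 0.0541 0.0604]
[ 112   45   31  143 2202] ctr [ 0.5764 -0.0798] size [0.1289 0.0133] ang 1.7 z [0.0498 0.0531 0.0542]
[   0   47  111   16 1372] ctr [ 0.6317 -0.0163] size [0.0108 0.102 ] ang 2.4 z [0.0516 0.053  0.0541]
[ 161   99   48   50 1588] ctr [ 0.5743 -0.1335] size [0.0446 0.0411] ang 3.5 z [0.0481 0.0533 0.0569]
[412 119   8  10  51] ctr [ 0.5818 -0.3501] size [0.0084 0.0066] ang 7.6 z [0.0462 0.0468 0.0481]
[   0  178  127   14 1380] ctr [ 0.5115 -0.0066] size [0.0109 0.1301] ang 3.0 z [0.0503 0.053  0.054 ]
[506 204  15   7  62] ctr [ 0.5033 -0.4583] size [0.0043 0.0071] ang 61.4 z [0.047
[... 955 characters left out ...]
.577  -0.2095] size [0.0203 0.0151] ang 3.6 z [0.1067 0.1303 0.1369]
[500 222  59  13 532] ctr [ 0.5026 -0.4441] size [0.0543 0.004 ] ang 88.3 z [0.1025 0.1117 0.1176]
[ 467  301   92   43 2413] ctr [ 0.4112 -0.445 ] size [0.0281 0.08  ] ang 20.8 z [0.1037 0.1173 0.1289]
0.14
[ 294  115   36   44 1387] ctr [ 0.5783 -0.2433] size [0.0268 0.022 ] ang 2.1 z [0.1568 0.1629 0.1647]
[251 122  11  26 241] ctr [ 0.577  -0.2062] size [0.0171 0.007 ] ang 0.6 z [0.1405 0.1416 0.1425]
[523 331  36  19 454] ctr [ 0.4168 -0.4513] size [0.0105 0.0302] ang 1.6 z [0.1417 0.1491 0.1524]
[ 0.52934182 -0.22313042  0.32257563] [ 0.26868912  0.29450703  0.02609676  1.78184665 -0.00726646  1.06590878
 -1.23332869]
```

View pics/w5.png

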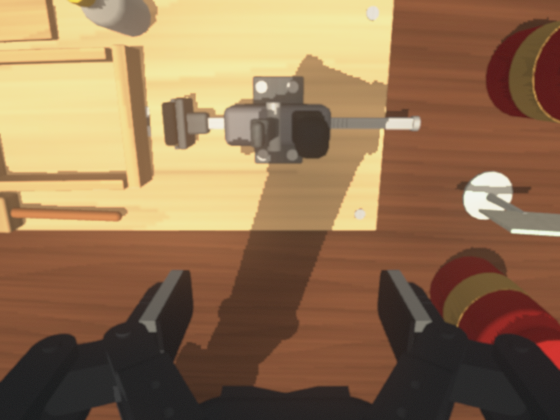

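The wrist view shows the grip top at (312,132), trigger at (260,132), jaw at (178,123) and rail at (130,115). The clamp origin comes out at (0.578,-0.2435), agreeing between the top and wrist views, and the grip top at z=0.163 against 0.165 expected. The jaw-to-rail gap is about 27 mm. I'll move above, then down.

Scaled: 0.049 m / 0.25 = 0.196, 0.03 m / 0.25 = 0.12.

```bash
python3 drive.py '[[[0.1, 0.044, 0], [0, 0, 0]], [[0.196, 0.048, 0], [0, 0, 0]], [[0.196, 0.048, 0.12], [0, 0, 0]], [[0.196, 0.048, 0.12], [0, 0, 0]], [[0.196, 0.048, 0.12], [0, 0, 0]]]' .085 20
python3 - <<'E'
from h import *
im,d,ci=pts("wrist")
o=r.get_obs(); p=o["tcp_pos"]; R=cv2.Rodrigues(o["orientation"])[0]; print(p,np.degrees(np.arctan2(R[1,1],R[0,1])), R[:,2])
print(R.T@(np.array([.578,-.2353,.182])-p))
E
```

```text
clock: 11.35
tcp_pos: [0.5796, -0.2282, 0.2925]
orientation: [-3.14, -0.076, 0.003]
contact_force: [0.1, -0.7, 0.6]
grip_width: 0.085
gripper_force: 0.0
[ 0.57996385 -0.22868159  0.29344433] -87.23263185351381 [-2.33408118e-04  2.66691873e-04 -9.99999937e-01]
[-0.00225656  0.00654682  0.11144302]
```

Scaled: 0.07 m / 0.25 = 0.28, 0.0065 m / 0.25 = 0.026.

```bash
python3 drive.py '[[[-0.008, 0.026, 0], [0, 0, 0]], [[-0.008, 0.026, 0.12], [0, 0, 0]], [[-0.008, 0.026, 0.24], [0, 0, 0]], [[-0.008, 0.026, 0.28], [0, 0, 0]], [[-0.008, 0.026, 0.28], [0, 0, 0]]]'
python3 - <<'E'
from h import *
o=r.get_obs(); p=o["tcp_pos"]; R=cv2.Rodrigues(o["orientation"])[0]; print(R.T@(np.array([.578,-.2353,.182])-p))
E
```

```text
clock: 11.9
tcp_pos: [0.5775, -0.2363, 0.2223]
orientation: [-3.14, -0.074, 0.003]
contact_force: [0.0, 0.2, 0.3]
grip_width: 0.0852
gripper_force: 0.0
[ 0.00060509 -0.00091059  0.04031021]
```

Scaled: 0.04 m / 0.25 = 0.16, 0.02 m / 0.25 = 0.08.

```bash
python3 drive.py '[[[0, -0.004, 0.08], [0, 0, 0]], [[0, -0.004, 0.16], [0, 0, 0]], [[0, -0.004, 0.16], [0, 0, 0]], [[0, -0.004, 0.16], [0, 0, 0]]]'; python3 drive.py '[[[0, 0, 0], [0, 0, 0]], [[0, 0, 0], [0, 0, 0]], [[0, 0, 0], [0, 0, 0]], [[0, 0, 0], [0, 0, 0]]]' .045 20;python3 drive.py '[[[0, 0, 0], [0, 0, 0]], [[0, 0, 0], [0, 0, 0]], [[0, 0, 0], [0, 0, 0]]]' .036 20
python3 - <<'E'
from h import *
im,d,ci=pts("wrist"); cv2.imwrite("pics/w6.png",im); P=cloud(ci,d); band(P,.046,.062,(0,0,559,300))
o=r.get_obs();print(o["tcp_pos"],o["grip_width"],o["gripper_force"])
E
```

```text
clock: 12.3
tcp_pos: [0.5789, -0.2355, 0.1845]
orientation: [3.14, 0.075, 0.003]
contact_force: [-0.2, -0.2, 0.2]
grip_width: 0.0851
gripper_force: 0.0
clock: 12.7
tcp_pos: [0.5797, -0.2323, 0.1846]
orientation: [-3.138, -0.079, -0.004]
contact_force: [0.2, 6.0, 4.1]
grip_width: 0.0451
gripper_force: 3.2
clock: 13.0
tcp_pos: [0.5798, -0.2353, 0.1855]
orientation: [3.14, 0.074, 0.007]
contact_force: [0.8, 0.3, 7.0]
grip_width: 0.0371
gripper_force: 24.5
[   0   24   44   71 1256] ctr [ 0.669  -0.0906] size [0.0162 0.0355] ang 86.9 z [0.0478 0.0545 0.0604]
[   0  113   62  187 5006] ctr [ 0.5794 -0.0659] size [0.123 0.042] ang 1.0 z [0.0481 0.0529 0.054 ]
[  63  190   75   76 3599] ctr [ 0.574  -0.1238] size [0.0466 0.041 ] ang 2.1 z [0.0481 0.0532 0.0568]
[180 201 154  13 928] ctr [ 0.5931 -0.2191] size [0.0042 0.0886] ang 1.5 z [0.0464 0.0562 0.0609]
[446 222  12  15 120] ctr [ 0.5819 -0.3405] size [0.0092 0.0068] ang 3.3 z [0.0461 0.0468 0.0476]
[ 0.57979257 -0.23535966  0.18546041] 0.03692987171687614 24.468979239463806
```

View pics/w6.png

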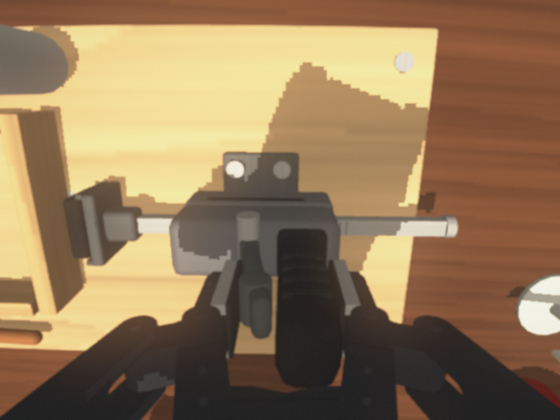

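The picture shows grip (305,290) and trigger (255,290) pinched between the pads, and the jaw (100,225) 9.7 mm further on. Two more strokes are safe, as free travel is about 27 mm.

```bash
for k in 1 2; do python3 drive.py '[[[0, 0, 0], [0, 0, 0]], [[0, 0, 0], [0, 0, 0]], [[0, 0, 0], [0, 0, 0]], [[0, 0, 0], [0, 0, 0]]]' .078 20; python3 drive.py '[[[0, 0, 0], [0, 0, 0]], [[0, 0, 0], [0, 0, 0]], [[0, 0, 0], [0, 0, 0]], [[0, 0, 0], [0, 0, 0]]]' .045 20;python3 drive.py '[[[0, 0, 0], [0, 0, 0]], [[0, 0, 0], [0, 0, 0]], [[0, 0, 0], [0, 0, 0]]]' .036 20; done
cat > look.py <<'E'
from h import *
im,d,ci=pts("wrist"); P=cloud(ci,d); cv2.imwrite("pics/last.png",im)
a=np.array([-np.sin(.0367),np.cos(.0367)]); x=np.array([a[1],-a[0]]); q=P[...,:2]-np.array([.578,-.2435]); y=q@a; X=q@x
k=(P[...,2]>.050)&(P[...,2]<.058)&(abs(X)<.018); h,e=np.histogram(y[k],np.arange(.085,.2,.001)); print("top profile y_mm:n",[(int(round(e[i]*1e3)),int(h[i])) for i in range(len(h)) if h[i]>8])
o=r.get_obs();print(o["tcp_pos"],o["grip_width"],o["gripper_force"],o["contact_force"])
E
python3 look.py
```

```text
clock: 13.45
tcp_pos: [0.5781, -0.2355, 0.1829]
orientation: [3.14, 0.075, -0.0]
contact_force: [0.2, -0.5, -0.3]
grip_width: 0.0779
gripper_force: 0.0
clock: 13.85
tcp_pos: [0.5789, -0.2326, 0.1833]
orientation: [-3.138, -0.078, -0.001]
contact_force: [-0.6, 6.3, 4.5]
grip_width: 0.0451
gripper_force: 3.1
clock: 14.15
tcp_pos: [0.5791, -0.2354, 0.1841]
orientation: [3.14, 0.074, 0.004]
contact_force: [0.5, 0.4, 5.8]
grip_width: 0.0372
gripper_force: 22.9
clock: 14.55
tcp_pos: [0.5781, -0.2355, 0.1828]
orientation: [3.14, 0.075, -0.0]
contact_force: [-0.2, 0.3, -0.0]
grip_width: 0.078
gripper_force: 0.0
clock: 14.95
tcp_pos: [0.579, -0.2326, 0.1834]
orientation: [-3.138, -0.078, -0.001]
contact_force: [-0.3, 6.0, 3.6]
grip_width: 0.0448
gripper_force: 3.1
clock: 15.25
tcp_pos: [0.5791, -0.2354, 0.1841]
orientation: [3.14, 0.074, 0.004]
contact_force: [-0.8, 1.1, 6.0]
grip_width: 0.037
gripper_force: 23.0
top profile y_mm:n [(134, 166), (135, 254), (136, 115), (137, 89), (138, 88), (139, 100), (140, 81), (141, 75), (142, 40), (145, 83), (146, 121), (147, 119), (148, 87), (149, 88), (150, 89), (151, 93), (152, 89), (153, 75), (154, 70), (155, 48), (156, 24), (157, 73), (158, 158), (159, 101), (160, 81), (161, 89), (162, 98), (163, 85), (164, 93), (165, 87), (166, 83), (167, 75), (168, 93), (169, 48)]
[ 0.57906303 -0.23541098  0.18412088] 0.03693826148933812 23.024050891399384 [0.01724004 0.18414381 6.3378478 ]
```

Pad front is now at about y=156 and the rail at 157, so they are just touching. I'll make the fourth stroke in stages.

```bash
python3 drive.py '[[[0, 0, 0], [0, 0, 0]], [[0, 0, 0], [0, 0, 0]], [[0, 0, 0], [0, 0, 0]], [[0, 0, 0], [0, 0, 0]]]' .078 20; python3 drive.py '[[[0, 0, 0], [0, 0, 0]], [[0, 0, 0], [0, 0, 0]], [[0, 0, 0], [0, 0, 0]], [[0, 0, 0], [0, 0, 0]]]' .046 20;python3 look.py; python3 drive.py '[[[0, 0, 0], [0, 0, 0]], [[0, 0, 0], [0, 0, 0]], [[0, 0, 0], [0, 0, 0]]]' .041 20; python3 look.py
```

```text
clock: 15.7
tcp_pos: [0.578, -0.2355, 0.1828]
orientation: [3.14, 0.075, -0.0]
contact_force: [-0.3, -0.3, -0.5]
grip_width: 0.0779
gripper_force: 0.0
clock: 16.1
tcp_pos: [0.5789, -0.2324, 0.1833]
orientation: [-3.137, -0.078, -0.001]
contact_force: [-0.7, 6.7, 3.8]
grip_width: 0.0459
gripper_force: 3.3
top profile y_mm:n [(137, 143), (138, 284), (139, 114), (140, 91), (141, 95), (142, 92), (143, 81), (144, 82), (145, 39), (148, 83), (149, 120), (150, 118), (151, 85), (152, 93), (153, 76), (154, 100), (155, 83), (156, 78), (157, 74), (158, 51), (159, 72), (160, 128), (161, 78), (162, 99), (163, 80), (164, 89), (165, 86), (166, 80), (167, 102), (168, 72), (169, 92), (170, 72), (171, 42)]
[ 0.578963   -0.23248962  0.18340316] 0.04634798997645309 3.273027464747429 [-0.04237604  5.71026182  4.42154237]
clock: 16.45
tcp_pos: [0.579, -0.234, 0.1836]
orientation: [-3.139, -0.076, -0.002]
contact_force: [-0.5, 5.2, 5.9]
grip_width: 0.0411
gripper_force: 3.2
top profile y_mm:n [(140, 213), (141, 257), (142, 103), (143, 100), (144, 96), (145, 73), (146, 87), (147, 57), (148, 25), (150, 17), (151, 108), (152, 124), (153, 102), (154, 87), (155, 95), (156, 80), (157, 97), (158, 90), (159, 66), (160, 66), (161, 46), (162, 79), (163, 137), (164, 96), (165, 81), (166, 87), (167, 90), (168, 82), (169, 84), (170, 84), (171, 85), (172, 81), (173, 82), (174, 41)]
[ 0.57898322 -0.23391772  0.18358793] 0.04126674968437943 3.165813982486725 [0.28170648 3.91469087 5.41906446]
```

```bash
python3 drive.py '[[[0, 0, 0], [0, 0, 0]], [[0, 0, 0], [0, 0, 0]], [[0, 0, 0], [0, 0, 0]]]' .036 20;python3 look.py; python3 drive.py '[[[0, 0, 0], [0, 0, 0]], [[0, 0, 0], [0, 0, 0]], [[0, 0, 0], [0, 0, 0]], [[0, 0, 0], [0, 0, 0]]]' .078 20; python3 look.py; python3 drive.py '[[[0, 0, 0], [0, 0, 0]], [[0, 0, 0], [0, 0, 0]], [[0, 0, 0], [0, 0, 0]], [[0, 0, 0], [0, 0, 0]]]' .052 20; python3 look.py
```

```text
clock: 16.8
tcp_pos: [0.579, -0.2354, 0.184]
orientation: [3.14, 0.074, 0.004]
contact_force: [-0.2, 1.3, 7.6]
grip_width: 0.0372
gripper_force: 22.3
top profile y_mm:n [(142, 163), (143, 293), (144, 118), (145, 90), (146, 96), (147, 86), (148, 85), (149, 64), (150, 25), (152, 34), (153, 103), (154, 105), (155, 102), (156, 79), (157, 88), (158, 90), (159, 82), (160, 84), (161, 63), (162, 51), (163, 73), (164, 111), (165, 104), (166, 83), (167, 89), (168, 95), (169, 79), (170, 88), (171, 96), (172, 71), (173, 92), (174, 74), (175, 44), (176, 13)]
[ 0.57901727 -0.23540111  0.18401889] 0.0367721224036688 22.28759676218033 [0.27677086 1.2359088  6.44961698]
clock: 17.25
tcp_pos: [0.5779, -0.2357, 0.1827]
orientation: [3.14, 0.074, -0.001]
contact_force: [0.0, 0.6, -0.2]
grip_width: 0.0781
gripper_force: 0.0
top profile y_mm:n [(140, 223), (141, 256), (142, 119), (143, 90), (144, 92), (145, 98), (146, 84), (147, 59), (148, 20), (150, 10), (151, 107), (152, 119), (153, 114), (154, 95), (155, 83), (156, 95), (157, 76), (158, 96), (159, 74), (160, 76), (161, 47), (162, 16), (163, 78), (164, 
[... 192 characters left out ...]
47 0.0 [-0.57279454 -0.55651398 -0.45615545]
clock: 17.7
tcp_pos: [0.5788, -0.2318, 0.1833]
orientation: [-3.137, -0.079, -0.0]
contact_force: [-2.3, 8.1, 5.6]
grip_width: 0.0518
gripper_force: 4.1
top profile y_mm:n [(142, 69), (143, 322), (144, 154), (145, 96), (146, 94), (147, 80), (148, 96), (149, 67), (150, 36), (152, 22), (153, 96), (154, 101), (155, 101), (156, 87), (157, 93), (158, 85), (159, 81), (160, 91), (161, 58), (162, 52), (163, 73), (164, 129), (165, 93), (166, 82), (167, 87), (168, 88), (169, 84), (170, 96), (171, 79), (172, 88), (173, 83), (174, 78), (175, 53)]
[ 0.57883157 -0.23177943  0.18330439] 0.052318315257272534 4.131664484739304 [-1.57060769  7.67669551  4.84750252]
```

```bash
for k in 1; do python3 drive.py '[[[0, 0, 0], [0, 0, 0]], [[0, 0, 0], [0, 0, 0]], [[0, 0, 0], [0, 0, 0]]]' .049 20; python3 look.py; python3 drive.py '[[[0, 0, 0], [0, 0, 0]], [[0, 0, 0], [0, 0, 0]], [[0, 0, 0], [0, 0, 0]]]' .046 20; python3 look.py; done
```

```text
clock: 18.05
tcp_pos: [0.5789, -0.2315, 0.1834]
orientation: [-3.136, -0.079, -0.0]
contact_force: [-1.1, 10.1, 6.3]
grip_width: 0.0491
gripper_force: 4.5
top profile y_mm:n [(143, 148), (144, 303), (145, 107), (146, 99), (147, 92), (148, 89), (149, 78), (150, 73), (151, 29), (153, 47), (154, 105), (155, 93), (156, 80), (157, 90), (158, 96), (159, 79), (160, 78), (161, 69), (162, 54), (163, 70), (164, 131), (165, 94), (166, 89), (167, 75), (168, 88), (169, 85), (170, 79), (171, 90), (172, 92), (173, 82), (174, 87), (175, 44)]
[ 0.5789602  -0.23145819  0.18341266] 0.04883442736465421 4.490160048007965 [-0.73173462  8.50178827  5.87896488]
clock: 18.4
tcp_pos: [0.579, -0.2317, 0.1835]
orientation: [-3.137, -0.079, -0.001]
contact_force: [-1.9, 8.3, 7.2]
grip_width: 0.0458
gripper_force: 5.8
top profile y_mm:n [(144, 128), (145, 295), (146, 144), (147, 95), (148, 95), (149, 81), (150, 84), (151, 64), (152, 31), (153, 10), (154, 63), (155, 90), (156, 78), (157, 85), (158, 86), (159, 97), (160, 79), (161, 68), (162, 45), (163, 69), (164, 133), (165, 89), (166, 92), (167, 82), (168, 88), (169, 98), (170, 88), (171, 75), (172, 83), (173, 88), (174, 85), (175, 46), (176, 9)]
[ 0.57900958 -0.23168946  0.18355655] 0.04638660388721343 5.7876817882061005 [-1.23403463  8.32577461  6.88248861]
```

Rail is stationary at y≈163.3, so the joint is closed, and squash is about 3 mm. I'll squeeze a bit more.

```bash
python3 drive.py '[[[0, 0, 0], [0, 0, 0]], [[0, 0, 0], [0, 0, 0]], [[0, 0, 0], [0, 0, 0]]]' .043 20; python3 look.py
```

```text
clock: 18.75
tcp_pos: [0.5791, -0.2328, 0.184]
orientation: [-3.138, -0.077, -0.002]
contact_force: [-0.9, 5.5, 8.3]
grip_width: 0.0429
gripper_force: 6.7
top profile y_mm:n [(145, 10), (146, 223), (147, 247), (148, 109), (149, 89), (150, 92), (151, 75), (152, 85), (153, 77), (154, 20), (155, 17), (156, 63), (157, 82), (158, 90), (159, 84), (160, 90), (161, 63), (162, 50), (163, 61), (164, 125), (165, 114), (166, 76), (167, 86), (168, 81), (169, 91), (170, 90), (171, 87), (172, 80), (173, 87), (174, 86), (175, 48), (176, 9)]
[ 0.5791277  -0.23274298  0.18397379] 0.04317103848203632 6.738854823634028 [-0.93389352  5.47327186  8.0882808 ]
```

```bash
python3 drive.py '[[[0, 0, 0], [0, 0, 0]], [[0, 0, 0], [0, 0, 0]], [[0, 0, 0], [0, 0, 0]]]' .0415 20; python3 look.py; python3 - <<'E'
from h import *
# is the joint closed: tray side ends vs rail, from the wrist and top views
a=np.array([-np.sin(.0367),np.cos(.0367)]); x=np.array([a[1],-a[0]])
for n in("wrist","top"):
    im,d,ci=pts(n); P=cloud(ci,d); q=P[...,:2]-np.array([.578,-.2435]); y=q@a; X=q@x; k=(P[...,2]>.047)&(P[...,2]<.058)&(y>.14)&(y<.43)&(abs(X)<.08)
    for lo,hi in((-.068,-.056),(.05,.062)):
        h,e=np.histogram(y[k&(X>lo)&(X<hi)],np.arange(.155,.2,.002)); print(n,lo,[(int(round(e[i]*1e3)),int(h[i])) for i in range(len(h)) if h[i]])
    if n=="top": cv2.imwrite("pics/topf.png",cv2.resize(im[145:245,195:395],None,fx=4,fy=4,interpolation=cv2.INTER_CUBIC))
E
```

```text
clock: 19.1
tcp_pos: [0.5791, -0.2334, 0.1842]
orientation: [-3.139, -0.077, -0.002]
contact_force: [-2.5, 4.8, 9.2]
grip_width: 0.0418
gripper_force: 9.1
top profile y_mm:n [(146, 13), (147, 252), (148, 224), (149, 108), (150, 85), (151, 97), (152, 79), (153, 76), (154, 61), (155, 22), (156, 15), (157, 67), (158, 95), (159, 79), (160, 88), (161, 67), (162, 44), (163, 65), (164, 120), (165, 102), (166, 89), (167, 83), (168, 89), (169, 79), (170, 93), (171, 93), (172, 72), (173, 85), (174, 86), (175, 56)]
[ 0.57908613 -0.23338536  0.18422618] 0.04167691393654683 9.06290777027607 [-2.46700662  4.98865971  9.31869981]
wrist -0.068 [(163, 46), (165, 23), (167, 16), (169, 16), (171, 15), (173, 16), (175, 22), (177, 21), (179, 25), (181, 20), (183, 20), (185, 25), (187, 22), (189, 24), (191, 26), (193, 24), (195, 24), (197, 19)]
wrist 0.05 [(161, 2), (163, 164), (165, 92), (167, 71), (169, 65), (171, 33)]
top -0.068 [(163, 1), (165, 1), (169, 2), (175, 1), (177, 2), (181, 1), (183, 2), (187, 2), (189, 1), (193, 2), (195, 2)]
top 0.05 [(163, 4), (167, 4), (169, 5), (173, 3), (175, 2), (179, 2), (181, 1), (185, 1), (187, 3), (191, 1), (193, 2), (197, 2)]
```

View pics/topf.png

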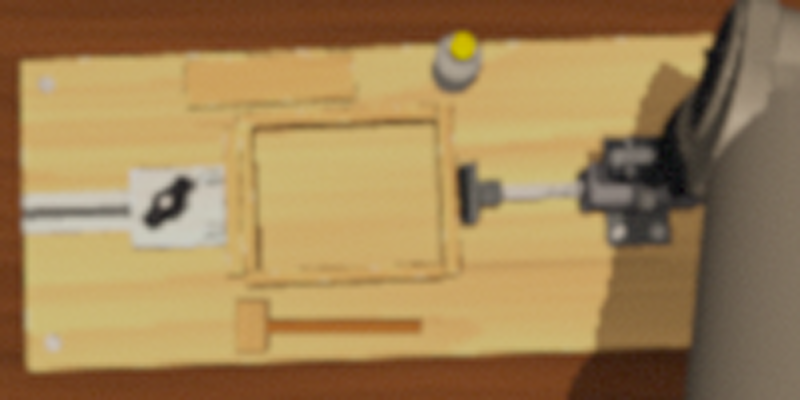

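The top view shows fence, tray and rail in one closed stack, with jaw (470,193) on the rail and mallet and glue untouched. Squash is about 5.5 mm and the fingers are pressing. I'll check that it is steady, then hand in.

```bash
python3 drive.py '[[[0, 0, 0], [0, 0, 0]], [[0, 0, 0], [0, 0, 0]], [[0, 0, 0], [0, 0, 0]], [[0, 0, 0], [0, 0, 0]], [[0, 0, 0], [0, 0, 0]]]'; python3 look.py; python3 -c "
from bench import r, optics
print(r.hand_in())"
```

```text
clock: 19.75
tcp_pos: [0.5791, -0.2334, 0.1842]
orientation: [-3.139, -0.076, -0.003]
contact_force: [-1.7, 4.8, 9.3]
grip_width: 0.0417
gripper_force: 9.0
top profile y_mm:n [(147, 248), (148, 233), (149, 116), (150, 76), (151, 95), (152, 85), (153, 83), (154, 59), (155, 22), (156, 14), (157, 69), (158, 82), (159, 98), (160, 74), (161, 65), (162, 55), (163, 57), (164, 126), (165, 107), (166, 77), (167, 96), (168, 77), (169, 92), (170, 85), (171, 89), (172, 84), (173, 82), (174, 93), (175, 44), (176, 10)]
[ 0.57908958 -0.23334865  0.18421721] 0.04186839744590041 9.010325744748116 [-1.55269193  5.77120537  9.21290331]
the job is handed in; nothing more can be done
None
```

The job is handed in at about 20 s, with no verdict shown: the stop is against the tray with its knob turned 1.38 rad to tight, rail and tray are closed up, the rubber is squashed about 5.5 mm, the trigger is still squeezed, and nothing else looked disturbed.

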